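# Index the sample shuttle to the optical reader

### The arm

A 7-joint arm with a two-finger parallel gripper is mounted at the origin on the work surface. World frame = base frame: x ahead of the robot, y to its left, z up, the work surface at z = 0. Lengths are in m, angles in degrees, forces in N, time in s.
With the tool pointing down it reaches from about 0.425 to 0.8 m from the base axis. Payload 8.3 kg.
Tool frame: the origin (TCP) lies between the finger pads; the fingertips stand 22 mm ahead of it and the grasp point (between the pads) lies 3 mm ahead of it (tips_ahead is the distance from the TCP to the fingertips, in m); z points along the fingers, y is the line along which they close (so a half turn about z gives the same grasp; the last joint's range is limited). The gripper opens to 85 mm and grips with 20 to 120 N. Pads are 22 mm wide; open, the fingers measure 114 mm over their backs; the gripper's body (76 mm by 85 mm) begins 54 mm behind the grasp point. The pads swing forward as they close: fully open they stand 13 mm farther back than shut.
Start: joints at [68.703, 21.967, 0.94, 78.501, -0.361, 79.538, -2.664], TCP at [0.19, -0.595, 0.253] pointing down, gripper open.
Joint ranges: [-169.22, 169.22], [-14.56, 117.87], [-87.37, 89.26], [10.42, 133.3], [-82.24, 262.24], [0.94, 117.77], [-172.7, 172.7]. Speed limits (degrees/s): [136.94, 136.94, 172.46, 172.46, 180, 180, 180].

### API

Orientations are given as a 3x3 rotation matrix whose columns are the frame's x, y, z axes.
In Python, from rig import * gives the robot as it stands. The module is installed in compiled form; this text tells all that it offers.
- The arm moves only by the shell command python3 -m jog 'ROWS' [OPENING]. ROWS is JSON, a list of rows, each an object of numbers: "dx", "dy", "dz": the shift along the tool's x, y, z normalised to -1 to 1, where 1 is 0.5 m; "wx", "wy", "wz": the turn, a rotation vector about the tool's x, y, z normalised to -1 to 1, where 1 is 90 degrees. A call has 1 to 12 rows; each row is the pose to reach, as a shift and turn from the pose commanded when the call began, along the tool's axes at that moment; what a row does not reach only later rows make up. A row lasts 1/8 s, in which the tool goes at most 62.5 mm and 10.7 degrees, less where a joint would pass 70% of its speed; a pose out of reach is approached as far as the arm can. A call with a number of a shift or a turn outside -1 to 1 is refused whole. A call with a gripper value outside its range is refused whole. OPENING is the opening, from 0 (shut) to 1 (fully open), set as the call begins (- or left out, the last holds). The fingers move at their own pace and stop on an object; the grip force is fixed at half the most. Time passes only in rows, so rows that repeat a pose let the fingers close. It gives the time, the measured TCP pose, the force, the opening and the grip force at its end, in the units of the state.
- get_obs(): the state, without advancing time (a new reading comes with each control period).
- capture(name): name is "scene" or "top" or "wrist"; returns a dict with "image" (384x512x3 uint8, red, green, blue), "intrinsics" (3x3 intrinsics, pixels), "cam_to_world" (4x4, takes a point from camera to world coordinates). Camera axes: x right, y up, looking along -z (the intrinsics and any distortion apply to the point x, -y, -z); pixel columns grow to the right and rows downward; lengths in m; the calibration is good to about 2 mm. A picture is of the moment at which its call begins. There is no depth.
- finish_job(): hands the job in; it is judged then, once.
The state is a dict: "clock": time; "joints": joint angles; "joint_vel": joint speeds; "joint_efforts": joint torques, N m; "position": TCP position; "ee_rot": TCP orientation; "contact_force": force on the tool from outside, world axes, zero at the start; "ft_torque": the same for the moment, N m; "opening": finger opening in m; "finger_force": force on a finger pad.
Only numpy, scipy, OpenCV 4.12 (cv2) and the standard library are available. Lean on these libraries where they do the work, as an engineer would, in place of code of your own. Each camera call takes 0.05 s, during which the arm holds its last target. There are 200 camera calls.

### The job

The sample vial rides on the sliding carriage, which is locked at its middle station. Lift the black T-bar of the locking plunger and give it a quarter turn so that it stays up, slide the carriage along to the end station where the vial stands in front of the optical reader (the white box with the lens, not the waste pot), then turn the T-bar back so that the plunger drops fully home and locks the carriage there.

Things in the scene. Friction and masses are not known exactly. Their poses are not given: they have to be found in the camera images.
- bar (a point): Centre of the plunger's black T-bar: 44 mm long (its x), 12 wide (y), 16 high, on a 9 mm upright stem above two steel blocks (tops at z 85 mm) on a fixed bracket, near side, middle. Does not slide with the carriage; turns about the vertical through this point. Locked: z 112 mm, bar across the slide (along the tab's x). Parked after a quarter turn either way: z 123 mm, rests on the blocks.
- plunger (a joint): Height of the T-bar above locked, m: 0 locked, 0.011 parked, stop at 0.022. A spring pulls it down (4 N locked, 7 N parked). Raised 0.012 or more, it turns freely either way (stops at 100 degrees). Parked, the carriage is free. Turned back to within 15 degrees of across, over a slot, it drops home when let go; with no slot beneath it stays 0.008 up.
- tab (a point): Centre of the carriage's black upright tab: 36 mm (x, across the slide), 12 (y, along it), 52 high; z 64 mm, top 87, carriage top round it 35. Slides along its y, about 2 N friction; 3 stations 100 mm apart, now at the middle, T-bar 110 mm off in -x. Each slot leaves 7 mm play either way; end stops 6 mm past the end stations, still lockable there. Vial on the carriage 50 mm off in +x, top 99.
- reader: Optical reader, fixed: white box 80 mm (x) by 70 (y) by 100 high, display on top, black lens tube 28 mm across on its -x face, towards the carriage. Origin: centre of its underside. It stands beyond the slide at either end station (a round white open waste pot at the other), axes parallel to the tab's. At its station the tab is 135 mm from this origin in -x, at y = 0.

How it is judged (in metres and radians):
On the way, in this order (a step that is already met when the one before it is completed fails the run):
1. the T-bar is raised and turned about a quarter turn, with the carriage still at its middle station (height (world z) of bar above 0.12 m and angle between the x axis of bar and the x axis of tab, either way round above 1.05 rad and distance of tab from where it was at the start of the episode below 0.018 m), for 0.2 s.
2. the carriage is at the reader's station with the T-bar still raised and turned (height (world z) of bar above 0.12 m and angle between the x axis of bar and the x axis of tab, either way round above 1.05 rad and y of tab in the frame of reader between -0.012 and 0.012 m), for 0.2 s.
At the end, for the whole second after the job is handed in: The carriage stands at the reader's station (tab within 12 mm of the reader's middle, along the slide) and the plunger is locked there: T-bar within 3 mm of its lowest height and within 23 degrees of straight across the slide (height (world z) of bar below 0.115 m and angle between the x axis of bar and the x axis of tab, either way round below 0.4 rad and y of tab in the frame of reader between -0.012 and 0.012 m); the robot touches nothing.
It also fails if it takes over 67 s, if anything falls off the work surface, if the arm or the gripper's body presses on something with over 40 N, if the wrist force passes 120 N, or if a joint passes its speed limit or range.

## Working session

There is one attempt and no reset: what is moved stays moved. The work goes in short steps, Python scripts to look and compute and a shell command to move; the robot and the scene stay as the last step left them, time stands still between calls to the robot, and variables do not carry over. Pictures are saved under pics/ and viewed, at most 10 in all, crops included, and the job is handed in when it is done.

```bash
mkdir -p pics
python3 - <<'E'
from rig import *
import cv2,numpy as np
for n in("scene","top"):
    c=capture(n);cv2.imwrite(f"pics/{n}0.png",c["image"][...,::-1]);np.savez(n+"0.npz",**c)
    print(n,c["intrinsics"].round(1).tolist(),c["cam_to_world"].round(3).tolist())
o=get_obs();print(o["clock"],o["position"],np.round(o["ee_rot"],3).tolist(),o["opening"])
E
```

```text
scene [[397.5, 0.0, 257.1], [0.0, 397.5, 188.8], [0.0, 0.0, 1.0]] [[-0.444, -0.509, 0.738, 1.203], [0.896, -0.246, 0.37, 0.316], [-0.007, 0.825, 0.565, 0.554], [0.0, 0.0, 0.0, 1.0]]
top [[473.1, 0.0, 256.8], [0.0, 473.1, 188.9], [0.0, 0.0, 1.0]] [[-0.21, 0.957, -0.199, 0.501], [-0.978, -0.205, 0.045, 0.044], [0.003, 0.204, 0.979, 0.823], [0.0, 0.0, 0.0, 1.0]]
0.1 [ 0.18983656 -0.59504115  0.25236891] [[0.953, 0.304, -0.001], [0.304, -0.953, 0.002], [-0.0, -0.002, -1.0]] 0.08513403746652967
```

View pics/top0.png

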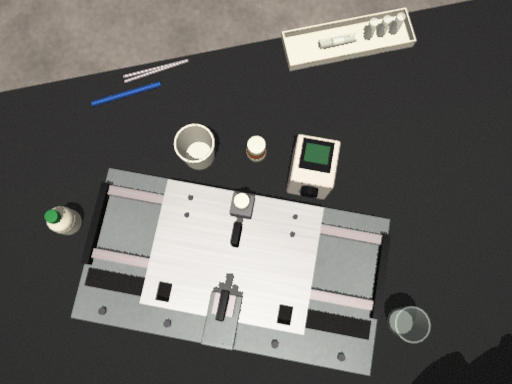

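View pics/scene0.png

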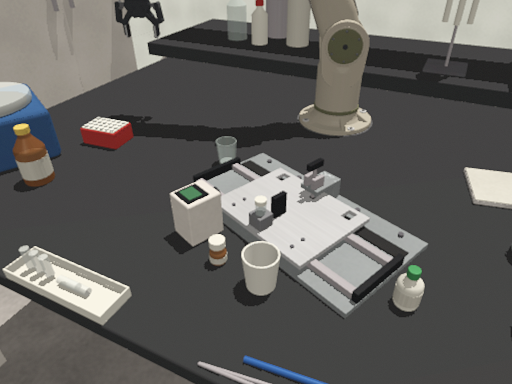

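The top view shows the T-bar at about (223,305), the tab at (236,234), and the reader at (315,165), which is to the right (world -y). The pot is on the left at (197,147).

```bash
cat > h.py <<'E'
import numpy as np,cv2
def ray(c,u,v,z):
    K,T=c["intrinsics"],c["cam_to_world"]
    d=T[:3,:3]@np.array([(u-K[0,2])/K[0,0],-(v-K[1,2])/K[1,1],-1]);o=T[:3,3]
    return o+d*(z-o[2])/d[2]
def blobs(c,box,thr=45,amin=40):
    x0,y0,x1,y1=box
    m=(c["image"][y0:y1,x0:x1].max(2)<thr).astype(np.uint8)
    out=[]
    for k in cv2.findContours(m,cv2.RETR_EXTERNAL,cv2.CHAIN_APPROX_NONE)[0]:
        if cv2.contourArea(k)<amin: continue
        k=k+[x0,y0]; out.append((cv2.contourArea(k),cv2.minAreaRect(k.astype(np.float32))))
    return out
E
python3 - <<'E'
from h import *
c=dict(np.load("top0.npz"))
im=c["image"]
for thr in(30,45): 
  for b in blobs(c,(150,215,330,330),thr): print(thr,b,ray(c,*b[1][0],.12).round(3))
for p in [(117,283),(338,324),(97,222),(380,262)]: print(ray(c,*p,.02))
cv2.imwrite("pics/crop.png",cv2.resize(im[150:350,140:340],(600,600),interpolation=cv2.INTER_CUBIC)[...,::-1])
E
```

```text
45 (282.0, ((318.54052734375, 320.25677490234375), (22.851459503173828, 17.09749412536621), 9.462322235107422)) [ 0.437 -0.034  0.12 ]
45 (159.5, ((284.6839904785156, 314.48797607421875), (11.538111686706543, 16.815231323242188), 10.30484676361084)) [0.455 0.011 0.12 ]
45 (146.5, ((163.61199951171875, 291.3840026855469), (11.001455307006836, 16.6363468170166), 10.30484676361084)) [0.524 0.176 0.12 ]
45 (49.0, ((236.660400390625, 234.13650512695312), (7.185736656188965, 23.95245361328125), 6.709836959838867)) [0.583 0.056 0.12 ]
[0.55642342 0.26824308 0.02      ]
[ 0.41515977 -0.07542856  0.02      ]
[0.66480146 0.28614008 0.02      ]
[ 0.49783221 -0.16908261  0.02      ]
```

View pics/crop.png

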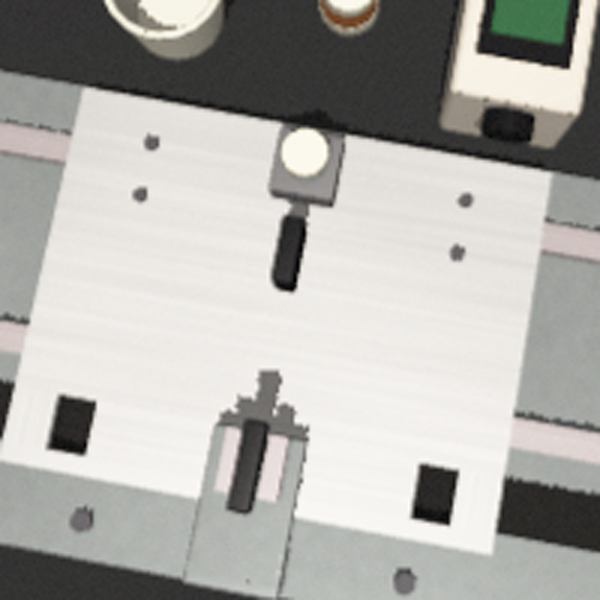

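Run:
```python
from h import *
c=dict(np.load("top0.npz"))
P=lambda u,v,z:ray(c,140+u/3,150+v/3,z)
b=P(247.5,467,.12);t=P(290,250,.087);s1=P(73,425,.035);s2=P(435,494,.035)
print("bar",b,"tab",t,np.linalg.norm((b-t)[:2]));d=s2-s1;print("slide",d,np.linalg.norm(d),np.degrees(np.arctan2(d[1],d[0])))
e=P(255,425,.12)-P(240,510,.12);print("bar dir",np.degrees(np.arctan2(e[1],e[0])))
e=t-b;print("tab-bar",np.degrees(np.arctan2(e[1],e[0])))
print("lens",P(508,125,.06))
for u in [.953,]: pass
R=np.array([[.953,.304,0],[.304,-.953,0],[0,0,-1]]);print("tool x yaw",np.degrees(np.arctan2(.304,.953)))
```

```text
bar [0.48575241 0.09639881 0.12      ] tab [0.58784875 0.05579237 0.087     ] 0.10987513766575518
slide [-0.07665786 -0.18400477  0.        ] 0.19933434694704644 -112.61700042101056
bar dir -21.608822065880148
tab-bar -21.68903461766549
lens [ 0.63323715 -0.07464142  0.06      ]
tool x yaw 17.692300892476606
```

```bash
cat > g.py <<'E'
from rig import *; import sys,numpy as np
from scipy.spatial.transform import Rotation as Ro
def goal(x,y,z,a):
    o=get_obs();R=np.array(o["ee_rot"]);p=np.array(o["position"]);a=np.radians(a)
    G=np.array([[np.cos(a),np.sin(a),0],[np.sin(a),-np.cos(a),0],[0,0,-1]])
    print("d",(R.T@(np.array([x,y,z])-p)/.5).round(4),"w",(Ro.from_matrix(R.T@G).as_rotvec(degrees=True)/90).round(4),"t",o["clock"],"p",p.round(4),"yaw",np.degrees(np.arctan2(R[1,0],R[0,0])).round(2),"j",np.round(o["joints"],0)[-1],"F",np.round(o["contact_force"],1),"op",round(o["opening"],4))
if __name__=="__main__": goal(*map(float,sys.argv[1:5]))
E
python3 g.py .5 -.28 .28 90
```

```text
d [ 0.7825 -0.4118 -0.0546] w [-1.000e-03 -7.000e-04 -8.034e-01] t 0.1 p [ 0.1898 -0.595   0.2524] yaw 17.69 j -3.0 F [0.4 1.4 0.2] op 0.0851
```

```bash
python3 -m jog '[{"dx":0.78,"dy":-0.41,"dz":-0.055,"wz":-0.8},{"dx":0.78,"dy":-0.41,"dz":-0.055,"wz":-0.8},{"dx":0.78,"dy":-0.41,"dz":-0.055,"wz":-0.8},{"dx":0.78,"dy":-0.41,"dz":-0.055,"wz":-0.8},{"dx":0.78,"dy":-0.41,"dz":-0.055,"wz":-0.8},{"dx":0.78,"dy":-0.41,"dz":-0.055,"wz":-0.8},{"dx":0.78,"dy":-0.41,"dz":-0.055,"wz":-0.8},{"dx":0.78,"dy":-0.41,"dz":-0.055,"wz":-0.8},{"dx":0.78,"dy":-0.41,"dz":-0.055,"wz":-0.8}]'; python3 g.py .4858 .0964 .23 157.9
```

```text
d [ 0.9842 -1.1375  0.0467] w [-6.0000e-04 -1.4000e-03 -1.5578e+00] t 0.1 p [ 0.1898 -0.595   0.2524] yaw 17.69 j -3.0 F [0.4 1.4 0.2] op 0.0851validation failed for argument at $[0]...
```

```bash
python3 -m jog '[{"dx":0.78,"dy":-0.41,"dz":-0.055,"wx":0,"wy":0,"wz":-0.8},{"dx":0.78,"dy":-0.41,"dz":-0.055,"wx":0,"wy":0,"wz":-0.8},{"dx":0.78,"dy":-0.41,"dz":-0.055,"wx":0,"wy":0,"wz":-0.8},{"dx":0.78,"dy":-0.41,"dz":-0.055,"wx":0,"wy":0,"wz":-0.8},{"dx":0.78,"dy":-0.41,"dz":-0.055,"wx":0,"wy":0,"wz":-0.8},{"dx":0.78,"dy":-0.41,"dz":-0.055,"wx":0,"wy":0,"wz":-0.8},{"dx":0.78,"dy":-0.41,"dz":-0.055,"wx":0,"wy":0,"wz":-0.8},{"dx":0.78,"dy":-0.41,"dz":-0.055,"wx":0,"wy":0,"wz":-0.8},{"dx":0.78,"dy":-0.41,"dz":-0.055,"wx":0,"wy":0,"wz":-0.8}]'; python3 g.py .4858 .0964 .23 157.9
```

```text
clock: 1.23
position: [0.4991, -0.2815, 0.2803]
ee_rot: [[0.005, 1.0, -0.001], [1.0, -0.005, 0.0], [0.0, -0.001, -1.0]]
contact_force: [-1.1, -0.3, -1.3]
opening: 0.0853
finger_force: 0.0
d [ 0.7556 -0.0304  0.1009] w [-4.000e-04 -5.000e-04 -7.578e-01] t 1.225 p [ 0.4991 -0.2815  0.2803] yaw 89.7 j 21.0 F [-1.1 -0.3 -1.3] op 0.0853
```

All six keys are needed in each row. Next, move above the bar and look with the wrist camera.

```bash
python3 -m jog '[{"dx":0.755,"dy":-0.03,"dz":0.1,"wx":0,"wy":0,"wz":-0.758},{"dx":0.755,"dy":-0.03,"dz":0.1,"wx":0,"wy":0,"wz":-0.758},{"dx":0.755,"dy":-0.03,"dz":0.1,"wx":0,"wy":0,"wz":-0.758},{"dx":0.755,"dy":-0.03,"dz":0.1,"wx":0,"wy":0,"wz":-0.758},{"dx":0.755,"dy":-0.03,"dz":0.1,"wx":0,"wy":0,"wz":-0.758},{"dx":0.755,"dy":-0.03,"dz":0.1,"wx":0,"wy":0,"wz":-0.758},{"dx":0.755,"dy":-0.03,"dz":0.1,"wx":0,"wy":0,"wz":-0.758},{"dx":0.755,"dy":-0.03,"dz":0.1,"wx":0,"wy":0,"wz":-0.758},{"dx":0.755,"dy":-0.03,"dz":0.1,"wx":0,"wy":0,"wz":-0.758}]'; python3 g.py .4858 .0964 .117 157.9
python3 - <<'E'
from rig import *;from h import *
c=capture("wrist");np.savez("w1.npz",**c);cv2.imwrite("pics/w1.png",c["image"][...,::-1])
T=np.linalg.inv(c["cam_to_world"]);
for P in [(.4858,.0964,.12),(.5878,.0558,.087)]:
    q=T@[*P,1];K=c["intrinsics"];print(K[0,0]*q[0]/-q[2]+K[0,2],K[1,1]*q[1]/q[2]+K[1,2])
E
```

```text
clock: 2.35
position: [0.4866, 0.0936, 0.2307]
ee_rot: [[-0.924, 0.381, -0.0], [0.381, 0.924, -0.001], [-0.0, -0.001, -1.0]]
contact_force: [-0.3, -0.9, -0.3]
opening: 0.0854
finger_force: 0.0
d [0.0036 0.0048 0.2274] w [-0.0005  0.0001 -0.0035] t 2.35 p [0.4866 0.0936 0.2307] yaw 157.58 j 47.0 F [-0.3 -0.9 -0.3] op 0.0854
258.85346177825323 192.7226697720492
259.21764627592677 282.15228051201314
```

View pics/w1.png

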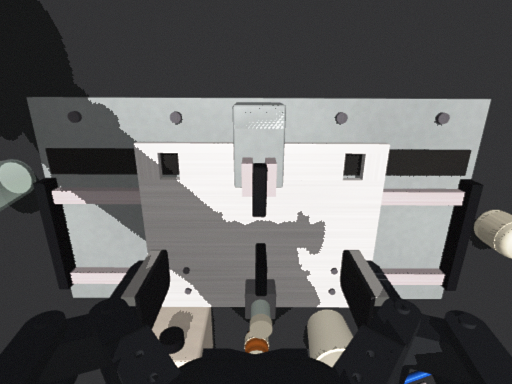

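The wrist view has the bar centred at (260,190), against a prediction of (259,193), and it is aligned. So I descend and grip.

```bash
python3 -m jog '[{"dx":0.004,"dy":0.005,"dz":0.11,"wx":0,"wy":0,"wz":0},{"dx":0.004,"dy":0.005,"dz":0.18,"wx":0,"wy":0,"wz":0},{"dx":0.004,"dy":0.005,"dz":0.22,"wx":0,"wy":0,"wz":0},{"dx":0.004,"dy":0.005,"dz":0.226,"wx":0,"wy":0,"wz":0},{"dx":0.004,"dy":0.005,"dz":0.226,"wx":0,"wy":0,"wz":0}]' 0.6; python3 -m jog '[{"dx":0,"dy":0,"dz":0,"wx":0,"wy":0,"wz":0},{"dx":0,"dy":0,"dz":0,"wx":0,"wy":0,"wz":0},{"dx":0,"dy":0,"dz":0,"wx":0,"wy":0,"wz":0},{"dx":0,"dy":0,"dz":0,"wx":0,"wy":0,"wz":0},{"dx":0,"dy":0,"dz":0,"wx":0,"wy":0,"wz":0},{"dx":0,"dy":0,"dz":0,"wx":0,"wy":0,"wz":0}]' 0
```

```text
clock: 3.02
position: [0.4858, 0.0985, 0.1185]
ee_rot: [[-0.926, 0.378, 0.001], [0.378, 0.926, 0.0], [-0.001, 0.0, -1.0]]
contact_force: [-0.4, -0.8, 0.1]
opening: 0.0516
finger_force: 0.0
clock: 3.78
position: [0.4857, 0.0984, 0.1187]
ee_rot: [[-0.926, 0.377, 0.001], [0.377, 0.926, -0.001], [-0.001, -0.001, -1.0]]
contact_force: [-2.2, -3.8, 6.9]
opening: 0.0104
finger_force: 58.5
```

```bash
python3 -m jog '[{"dx":0,"dy":-0.003,"dz":-0.012,"wx":0,"wy":0,"wz":0},{"dx":0,"dy":-0.003,"dz":-0.024,"wx":0,"wy":0,"wz":0},{"dx":0,"dy":-0.003,"dz":-0.034,"wx":0,"wy":0,"wz":0},{"dx":0,"dy":-0.003,"dz":-0.034,"wx":0,"wy":0,"wz":0},{"dx":0,"dy":-0.003,"dz":-0.034,"wx":0,"wy":0,"wz":0}]'; python3 g.py .4857 .0966 .1357 68
```

```text
clock: 4.4
position: [0.485, 0.0979, 0.1348]
ee_rot: [[-0.927, 0.376, 0.001], [0.376, 0.927, 0.001], [-0.0, 0.001, -1.0]]
contact_force: [7.5, 0.7, -9.4]
opening: 0.0107
finger_force: 58.4
d [-0.0022 -0.0018 -0.0018] w [ 6.000e-04 -1.000e-04  9.991e-01] t 4.4 p [0.485  0.0979 0.1348] yaw 157.92 j 42.0 F [ 7.5  0.7 -9.4] op 0.0107
```

```bash
python3 -m jog '[{"dx":-0.001,"dy":0,"dz":0,"wx":0,"wy":0,"wz":0.1},{"dx":-0.001,"dy":0,"dz":0,"wx":0,"wy":0,"wz":0.2},{"dx":-0.001,"dy":0,"dz":0,"wx":0,"wy":0,"wz":0.3},{"dx":-0.001,"dy":0,"dz":0,"wx":0,"wy":0,"wz":0.3}]'; python3 g.py .4857 .0966 .1357 68
```

```text
clock: 4.9
position: [0.4854, 0.0982, 0.1348]
ee_rot: [[-0.654, 0.757, 0.001], [0.757, 0.654, 0.001], [0.0, 0.001, -1.0]]
contact_force: [4.6, 4.3, -8.6]
opening: 0.0107
finger_force: 58.4
d [-0.0028 -0.0018 -0.0019] w [ 6.00e-04 -6.00e-04  6.98e-01] t 4.9 p [0.4854 0.0982 0.1348] yaw 130.82 j 17.0 F [ 4.6  4.3 -8.6] op 0.0107
```

Turning smoothly with low force; continue.

```bash
python3 -m jog '[{"dx":0,"dy":0,"dz":0,"wx":0,"wy":0,"wz":0.1},{"dx":0,"dy":0,"dz":0,"wx":0,"wy":0,"wz":0.2},{"dx":0,"dy":0,"dz":0,"wx":0,"wy":0,"wz":0.3},{"dx":0,"dy":0,"dz":0,"wx":0,"wy":0,"wz":0.4},{"dx":0,"dy":0,"dz":0,"wx":0,"wy":0,"wz":0.5},{"dx":0,"dy":0,"dz":0,"wx":0,"wy":0,"wz":0.6},{"dx":0,"dy":0,"dz":0,"wx":0,"wy":0,"wz":0.698},{"dx":0,"dy":0,"dz":0,"wx":0,"wy":0,"wz":0.698},{"dx":0,"dy":0,"dz":0,"wx":0,"wy":0,"wz":0.698}]'; python3 g.py .4857 .0966 .130 68
```

```text
clock: 6.02
position: [0.4866, 0.0984, 0.1352]
ee_rot: [[0.373, 0.928, 0.003], [0.928, -0.373, 0.002], [0.003, 0.002, -1.0]]
contact_force: [9.4, 2.5, -9.4]
opening: 0.0106
finger_force: 58.5
d [-0.0039 -0.0003  0.0105] w [ 0.0015 -0.0016  0.0013] t 6.025 p [0.4866 0.0984 0.1352] yaw 68.12 j -44.0 F [ 9.4  2.5 -9.4] op 0.0106
```

```bash
python3 -m jog '[{"dx":0,"dy":0,"dz":0.005,"wx":0,"wy":0,"wz":0},{"dx":0,"dy":0,"dz":0.01,"wx":0,"wy":0,"wz":0},{"dx":0,"dy":0,"dz":0.01,"wx":0,"wy":0,"wz":0}]'; python3 -m jog '[{"dx":0,"dy":0,"dz":0,"wx":0,"wy":0,"wz":0},{"dx":0,"dy":0,"dz":0,"wx":0,"wy":0,"wz":0},{"dx":0,"dy":0,"dz":0,"wx":0,"wy":0,"wz":0},{"dx":0,"dy":0,"dz":0,"wx":0,"wy":0,"wz":0},{"dx":0,"dy":0,"dz":-0.1,"wx":0,"wy":0,"wz":0},{"dx":0,"dy":0,"dz":-0.2,"wx":0,"wy":0,"wz":0},{"dx":0,"dy":0,"dz":-0.2,"wx":0,"wy":0,"wz":0}]' 0.6
python3 - <<'E'
from rig import *;from h import *
c=capture("wrist");np.savez("w2.npz",**c);cv2.imwrite("pics/w2.png",c["image"][...,::-1])
T=np.linalg.inv(c["cam_to_world"]);
for P in [(.4858,.0964,.131),(.5878,.0558,.087)]:
    q=T@[*P,1];K=c["intrinsics"];print(K[0,0]*q[0]/-q[2]+K[0,2],K[1,1]*q[1]/q[2]+K[1,2])
E
python3 g.py .5878 .0558 .15 157.9
```

```text
clock: 6.4
position: [0.4866, 0.0984, 0.1302]
ee_rot: [[0.373, 0.928, 0.003], [0.928, -0.373, 0.002], [0.003, 0.002, -1.0]]
contact_force: [9.5, 3.1, -7.9]
opening: 0.0103
finger_force: 58.7
clock: 7.28
position: [0.4873, 0.0982, 0.2341]
ee_rot: [[0.373, 0.928, 0.008], [0.928, -0.373, 0.001], [0.004, 0.007, -1.0]]
contact_force: [-0.4, 0.2, -0.9]
opening: 0.0514
finger_force: 0.0
252.5933651014512 200.30157731066413
370.8783763161914 182.74304713947419
d [-0.0023  0.2193  0.1641] w [ 2.600e-03  9.000e-04 -9.979e-01] t 7.325 p [0.4862 0.0978 0.2316] yaw 68.09 j -41.0 F [ 0.3  1.  -0.6] op 0.0516
```

View pics/w2.png

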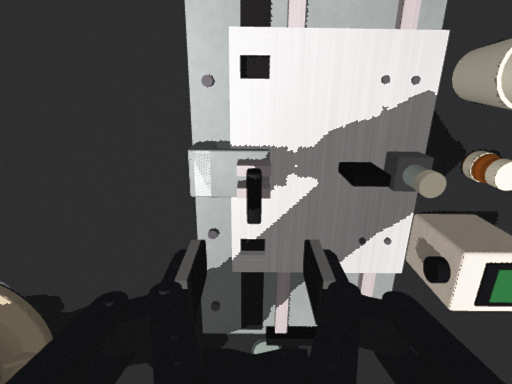

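The bar is now turned a quarter and parked, at (254,195). Next is the tab.

```bash
python3 -m jog '[{"dx":-0.002,"dy":0.06,"dz":0,"wx":0,"wy":0,"wz":-0.12},{"dx":-0.002,"dy":0.15,"dz":0,"wx":0,"wy":0,"wz":-0.24},{"dx":-0.002,"dy":0.219,"dz":0,"wx":0,"wy":0,"wz":-0.36},{"dx":-0.002,"dy":0.219,"dz":0.05,"wx":0,"wy":0,"wz":-0.48},{"dx":-0.002,"dy":0.219,"dz":0.1,"wx":0,"wy":0,"wz":-0.6},{"dx":-0.002,"dy":0.219,"dz":0.13,"wx":0,"wy":0,"wz":-0.72},{"dx":-0.002,"dy":0.219,"dz":0.16,"wx":0,"wy":0,"wz":-0.84},{"dx":-0.002,"dy":0.219,"dz":0.16,"wx":0,"wy":0,"wz":-0.96},{"dx":-0.002,"dy":0.219,"dz":0.16,"wx":0,"wy":0,"wz":-1},{"dx":-0.002,"dy":0.219,"dz":0.16,"wx":0,"wy":0,"wz":-1}]'; python3 g.py .5878 .0558 .083 157.9
```

```text
clock: 8.57
position: [0.5856, 0.0556, 0.1484]
ee_rot: [[-0.928, 0.373, -0.002], [0.373, 0.928, 0.0], [0.002, -0.001, -1.0]]
contact_force: [0.5, 0.2, -0.2]
opening: 0.0513
finger_force: 0.0
d [-0.0042  0.0021  0.1307] w [-0.0004 -0.0015  0.0019] t 8.575 p [0.5856 0.0556 0.1484] yaw 158.07 j 46.0 F [ 0.5  0.2 -0.2] op 0.0513
```

```bash
python3 -m jog '[{"dx":-0.004,"dy":0.002,"dz":0.07,"wx":0,"wy":0,"wz":0},{"dx":-0.004,"dy":0.002,"dz":0.12,"wx":0,"wy":0,"wz":0},{"dx":-0.004,"dy":0.002,"dz":0.13,"wx":0,"wy":0,"wz":0},{"dx":-0.004,"dy":0.002,"dz":0.13,"wx":0,"wy":0,"wz":0}]'; python3 -m jog '[{"dx":0,"dy":0,"dz":0,"wx":0,"wy":0,"wz":0},{"dx":0,"dy":0,"dz":0,"wx":0,"wy":0,"wz":0},{"dx":0,"dy":0,"dz":0,"wx":0,"wy":0,"wz":0},{"dx":0,"dy":0,"dz":0,"wx":0,"wy":0,"wz":0},{"dx":0,"dy":0,"dz":0,"wx":0,"wy":0,"wz":0}]' 0;python3 g.py .5878 .0558 .083 157.9
```

```text
clock: 9.07
position: [0.5886, 0.0561, 0.085]
ee_rot: [[-0.928, 0.374, -0.0], [0.374, 0.928, 0.0], [0.0, 0.0, -1.0]]
contact_force: [0.2, -0.5, 0.3]
opening: 0.0509
finger_force: 0.0
clock: 9.7
position: [0.5893, 0.0562, 0.0861]
ee_rot: [[-0.928, 0.374, 0.002], [0.374, 0.928, 0.0], [-0.002, 0.001, -1.0]]
contact_force: [-1.8, 0.5, 5.5]
opening: 0.0106
finger_force: 59.4
d [ 0.0025 -0.0019  0.0061] w [0.0007 0.001  0.0018] t 9.7 p [0.5893 0.0562 0.0861] yaw 158.06 j 44.0 F [-1.8  0.5  5.5] op 0.0106
```

```bash
python3 -m jog '[{"dx":0,"dy":-0.03,"dz":0,"wx":0,"wy":0,"wz":0},{"dx":0,"dy":-0.06,"dz":0,"wx":0,"wy":0,"wz":0},{"dx":0,"dy":-0.09,"dz":0,"wx":0,"wy":0,"wz":0},{"dx":0,"dy":-0.12,"dz":0,"wx":0,"wy":0,"wz":0},{"dx":0,"dy":-0.15,"dz":0,"wx":0,"wy":0,"wz":0},{"dx":0,"dy":-0.18,"dz":0,"wx":0,"wy":0,"wz":0},{"dx":0,"dy":-0.2,"dz":0,"wx":0,"wy":0,"wz":0},{"dx":0,"dy":-0.2,"dz":0,"wx":0,"wy":0,"wz":0},{"dx":0,"dy":-0.2,"dz":0,"wx":0,"wy":0,"wz":0}]'
python3 - <<'E'
from rig import *;from h import *
c=capture("top");np.savez("t2.npz",**c);cv2.imwrite("pics/t2.png",cv2.resize(c["image"][150:350,150:400],(750,600))[...,::-1])
E
```

```text
clock: 10.82
position: [0.5505, -0.037, 0.086]
ee_rot: [[-0.928, 0.374, -0.001], [0.374, 0.928, -0.0], [0.001, -0.001, -1.0]]
contact_force: [-7.8, 1.9, 14.5]
opening: 0.0106
finger_force: 63.0
```

```bash
python3 -m jog '[{"dx":0,"dy":0,"dz":0,"wx":0,"wy":0,"wz":0},{"dx":0,"dy":0,"dz":0,"wx":0,"wy":0,"wz":0},{"dx":0,"dy":0,"dz":0,"wx":0,"wy":0,"wz":0},{"dx":0,"dy":0,"dz":0,"wx":0,"wy":0,"wz":0},{"dx":0,"dy":0,"dz":-0.1,"wx":0,"wy":0,"wz":0},{"dx":0,"dy":0,"dz":-0.2,"wx":0,"wy":0,"wz":0},{"dx":0,"dy":0,"dz":-0.3,"wx":0,"wy":0,"wz":0},{"dx":0,"dy":0,"dz":-0.3,"wx":0,"wy":0,"wz":0}]' 0.6
python3 - <<'E'
from rig import *;from h import *
c=capture("wrist");np.savez("w3.npz",**c);cv2.imwrite("pics/w3.png",c["image"][...,::-1])
T=np.linalg.inv(c["cam_to_world"]);
for P in [(.4858,.0964,.131),(.5505,-.037,.087)]:
    q=T@[*P,1];K=c["intrinsics"];print(K[0,0]*q[0]/-q[2]+K[0,2],K[1,1]*q[1]/q[2]+K[1,2])
E
python3 g.py .4866 .0975 .22 68
```

```text
clock: 11.88
position: [0.5535, -0.0364, 0.2393]
ee_rot: [[-0.928, 0.373, 0.008], [0.373, 0.928, -0.001], [-0.008, 0.002, -1.0]]
contact_force: [0.5, 0.4, -0.7]
opening: 0.0512
finger_force: 0.0
400.3108424709051 39.81915914358632
253.58782909269038 175.84272151444716
d [0.2223 0.2    0.0327] w [0.0023 0.0015 1.0011] t 11.925 p [ 0.5524 -0.0367  0.2367] yaw 158.1 j 59.0 F [-1.   0.3  0.1] op 0.0515
```

View pics/w3.png

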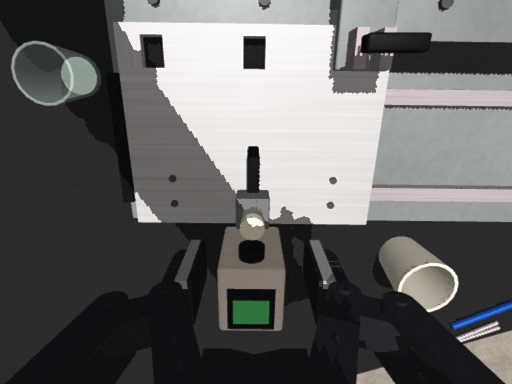

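The tab (253,165), vial (252,225) and lens (252,250) line up at the reader's station, and the T-bar is still parked. Back to the T-bar.

```bash
python3 -m jog '[{"dx":0.1,"dy":0.09,"dz":0.03,"wx":0,"wy":0,"wz":0.12},{"dx":0.18,"dy":0.16,"dz":0.03,"wx":0,"wy":0,"wz":0.24},{"dx":0.222,"dy":0.2,"dz":0.03,"wx":0,"wy":0,"wz":0.36},{"dx":0.222,"dy":0.2,"dz":0.03,"wx":0,"wy":0,"wz":0.48},{"dx":0.222,"dy":0.2,"dz":0.03,"wx":0,"wy":0,"wz":0.6},{"dx":0.222,"dy":0.2,"dz":0.03,"wx":0,"wy":0,"wz":0.72},{"dx":0.222,"dy":0.2,"dz":0.03,"wx":0,"wy":0,"wz":0.84},{"dx":0.222,"dy":0.2,"dz":0.03,"wx":0,"wy":0,"wz":0.96},{"dx":0.222,"dy":0.2,"dz":0.03,"wx":0,"wy":0,"wz":1},{"dx":0.222,"dy":0.2,"dz":0.03,"wx":0,"wy":0,"wz":1}]'; python3 g.py .486 .0972 .129 68
```

```text
clock: 13.18
position: [0.485, 0.0971, 0.2185]
ee_rot: [[0.372, 0.928, -0.002], [0.928, -0.372, -0.0], [-0.001, -0.002, -1.0]]
contact_force: [-0.1, -0.1, 0.0]
opening: 0.051
finger_force: 0.0
d [0.0011 0.0021 0.1791] w [-0.0012  0.0006  0.0015] t 13.175 p [0.485  0.0971 0.2185] yaw 68.13 j -42.0 F [-0.1 -0.1  0. ] op 0.051
```

```bash
python3 -m jog '[{"dx":0.001,"dy":0.002,"dz":0.1,"wx":0,"wy":0,"wz":0},{"dx":0.001,"dy":0.002,"dz":0.16,"wx":0,"wy":0,"wz":0},{"dx":0.001,"dy":0.002,"dz":0.179,"wx":0,"wy":0,"wz":0},{"dx":0.001,"dy":0.002,"dz":0.179,"wx":0,"wy":0,"wz":0},{"dx":0.001,"dy":0.002,"dz":0.179,"wx":0,"wy":0,"wz":0}]'; python3 -m jog '[{"dx":0,"dy":0,"dz":0,"wx":0,"wy":0,"wz":0},{"dx":0,"dy":0,"dz":0,"wx":0,"wy":0,"wz":0},{"dx":0,"dy":0,"dz":0,"wx":0,"wy":0,"wz":0},{"dx":0,"dy":0,"dz":0,"wx":0,"wy":0,"wz":0},{"dx":0,"dy":0,"dz":0,"wx":0,"wy":0,"wz":0}]' 0; python3 -m jog '[{"dx":0,"dy":0,"dz":-0.006,"wx":0,"wy":0,"wz":0},{"dx":0,"dy":0,"dz":-0.012,"wx":0,"wy":0,"wz":0},{"dx":0,"dy":0,"dz":-0.012,"wx":0,"wy":0,"wz":0}]'; python3 g.py .486 .0972 .129 157.8
```

```text
clock: 13.8
position: [0.4876, 0.0977, 0.1316]
ee_rot: [[0.373, 0.928, 0.002], [0.928, -0.373, 0.0], [0.001, 0.002, -1.0]]
contact_force: [-0.4, 0.0, 0.1]
opening: 0.0514
finger_force: 0.0
clock: 14.42
position: [0.487, 0.0976, 0.131]
ee_rot: [[0.373, 0.928, 0.001], [0.928, -0.373, 0.0], [0.0, 0.001, -1.0]]
contact_force: [-1.5, -0.6, 6.3]
opening: 0.0105
finger_force: 59.7
clock: 14.8
position: [0.4867, 0.0974, 0.1361]
ee_rot: [[0.373, 0.928, -0.0], [0.928, -0.373, 0.0], [0.0, -0.0, -1.0]]
contact_force: [2.6, 1.4, -8.7]
opening: 0.0113
finger_force: 58.4
d [-0.0008 -0.0011  0.0142] w [-2.000e-04 -2.000e-04 -9.967e-01] t 14.8 p [0.4867 0.0974 0.1361] yaw 68.09 j -45.0 F [ 2.6  1.4 -8.7] op 0.0113
```

```bash
python3 -m jog '[{"dx":0,"dy":0,"dz":0,"wx":0,"wy":0,"wz":-0.1},{"dx":0,"dy":0,"dz":0,"wx":0,"wy":0,"wz":-0.2},{"dx":0,"dy":0,"dz":0,"wx":0,"wy":0,"wz":-0.3},{"dx":0,"dy":0,"dz":0,"wx":0,"wy":0,"wz":-0.4},{"dx":0,"dy":0,"dz":0,"wx":0,"wy":0,"wz":-0.5},{"dx":0,"dy":0,"dz":0,"wx":0,"wy":0,"wz":-0.6},{"dx":0,"dy":0,"dz":0,"wx":0,"wy":0,"wz":-0.7},{"dx":0,"dy":0,"dz":0,"wx":0,"wy":0,"wz":-0.8},{"dx":0,"dy":0,"dz":0,"wx":0,"wy":0,"wz":-0.9},{"dx":0,"dy":0,"dz":0,"wx":0,"wy":0,"wz":-0.997},{"dx":0,"dy":0,"dz":0,"wx":0,"wy":0,"wz":-0.997},{"dx":0,"dy":0,"dz":0,"wx":0,"wy":0,"wz":-0.997}]'; python3 -m jog '[{"dx":0,"dy":0,"dz":0.01,"wx":0,"wy":0,"wz":0},{"dx":0,"dy":0,"dz":0.02,"wx":0,"wy":0,"wz":0},{"dx":0,"dy":0,"dz":0.028,"wx":0,"wy":0,"wz":0},{"dx":0,"dy":0,"dz":0.028,"wx":0,"wy":0,"wz":0}]'; python3 g.py .486 .0972 .119 157.8
```

```text
clock: 16.3
position: [0.4866, 0.0974, 0.1361]
ee_rot: [[-0.925, 0.381, -0.0], [0.381, 0.925, 0.0], [0.0, -0.0, -1.0]]
contact_force: [2.0, 1.3, -9.3]
opening: 0.0106
finger_force: 58.4
clock: 16.8
position: [0.4868, 0.0974, 0.1221]
ee_rot: [[-0.926, 0.378, -0.0], [0.378, 0.926, 0.0], [0.0, -0.0, -1.0]]
contact_force: [2.0, 0.7, -5.5]
opening: 0.0109
finger_force: 58.9
d [ 0.0013 -0.001   0.0063] w [-0.     -0.0001  0.0002] t 16.8 p [0.4868 0.0974 0.1221] yaw 157.81 j 39.0 F [ 2.   0.7 -5.5] op 0.0109
```

```bash
python3 -m jog '[{"dx":0,"dy":0,"dz":0,"wx":0,"wy":0,"wz":0},{"dx":0,"dy":0,"dz":0,"wx":0,"wy":0,"wz":0},{"dx":0,"dy":0,"dz":0,"wx":0,"wy":0,"wz":0},{"dx":0,"dy":0,"dz":0,"wx":0,"wy":0,"wz":0},{"dx":0,"dy":0,"dz":-0.1,"wx":0,"wy":0,"wz":0},{"dx":0,"dy":0,"dz":-0.2,"wx":0,"wy":0,"wz":0},{"dx":0,"dy":0,"dz":-0.23,"wx":0,"wy":0,"wz":0},{"dx":0,"dy":0,"dz":-0.23,"wx":0,"wy":0,"wz":0}]' 0.6
python3 - <<'E'
from rig import *;from h import *
c=capture("wrist");s=capture("scene")["image"]
T=np.linalg.inv(c["cam_to_world"]);
for z in(.12,.128):
    q=T@[.4862,.097,z,1];K=c["intrinsics"];print(K[0,0]*q[0]/-q[2]+K[0,2],K[1,1]*q[1]/q[2]+K[1,2])
s=cv2.resize(s[110:260,200:400],(512,384));cv2.imwrite("pics/f.png",np.vstack([c["image"][90:290],s])[...,::-1])
E
```

```text
clock: 17.8
position: [0.4873, 0.0974, 0.2379]
ee_rot: [[-0.926, 0.378, 0.002], [0.378, 0.926, -0.0], [-0.002, 0.001, -1.0]]
contact_force: [0.2, 0.7, 0.2]
opening: 0.0511
finger_force: 0.0
254.88948288852146 190.67661354333882
254.90908880080795 193.9774928546234
```

View pics/f.png

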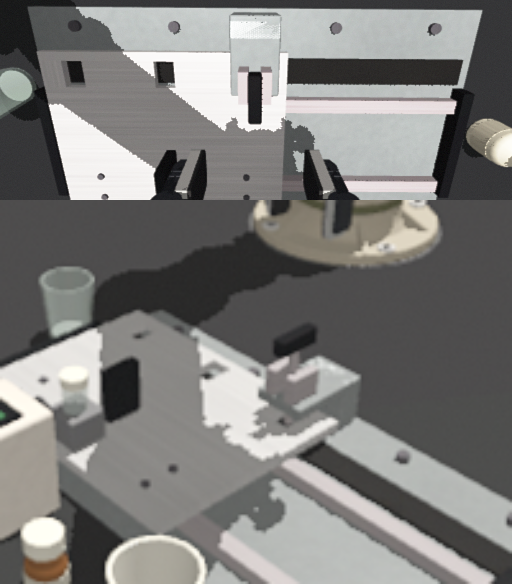

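Run:
```python
from rig import *;from h import *
a=np.load("scene0.npz")["image"];b=capture("scene")["image"]
for im in(a,b):
    print([(int(x[0]),np.round(x[1][0],1)) for x in blobs({"image":im},(298,152,335,176),40,10)])
```

```text
[(69, array([315.3, 165.4]))]
[(60, array([314.9, 165.7]))]
```

The bar sits at the same pixel height as when it was locked at the start, so the plunger is fully home at the reader's station.

```bash
python3 -c "
from rig import *
print(finish_job())"
```

```text
the job is handed in; nothing more can be done
None
```

The job is handed in at about 18 s: the carriage is at the reader's station, the T-bar is turned back across with the plunger down at its starting locked height, and the gripper is clear; the hand-in call gave no verdict.

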